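Find the tired spring in the saucer dispenser and fold its tag down

ROBOT

A 6-joint arm with a two-finger parallel gripper is mounted at the origin on the work surface. World frame = base frame: x ahead of the robot, y to its left, z up, the work surface at z = 0. Lengths are in mm, angles in rad, forces in N, time in s.
With the tool pointing down it reaches from about 350 to 975 mm from the base axis. Payload 7.1 kg.
Tool frame: the origin (TCP) lies midway between the tips of the shut fingers; the grasp point (between the pads) lies 19 mm behind it; z points along the fingers, x is the direction in which the jaws open and shut, and the axes are right-handed (so a half turn about z gives the same grasp; the last joint's range is limited). The gripper opens to 88 mm and grips with 3 to 60 N. Pads are 20 mm wide; open, the fingers measure 115 mm over their backs; the gripper's body (75 mm by 178 mm) begins 61 mm behind the grasp point.
Start: joints at [-1.186, 0.423, 1.63, -0, 1.089, -0.019], TCP at [245.588, -574.71, 222.675] pointing down, gripper open.
Joint ranges: [-3, 3], [-0.9, 2.11], [0.09, 2.58], [-1.31, 4.45], [0.11, 2.69], [-2.54, 2.54]. Speed limits (rad/s): [2.39, 2.39, 3.01, 3.14, 3.14, 3.14].

INTERFACE

Orientations are given as a rotation vector (axis times angle).
In Python, from workcell import telemetry, imaging, ticket gives the robot as it stands.
- The arm moves only by the tool jog_arm, never from a script. Its arguments are lists of equal length, an entry for each row: "travel": the shift along the world's x, y, z in units of 400 mm (1.0 is 400 mm), a list of three; "dr": the turn, a rotation vector about the world's x, y, z in units of 90 degrees (1.0 is 90 degrees), a list of three. In form: {"travel": [[tx, ty, tz], ...], "dr": [[wx, wy, wz], ...]}. A call has exactly 10 rows; each row is the pose to reach, as a shift and turn from the pose measured when the call began; what a row does not reach only later rows make up. A row lasts 1/10 s, in which the tool goes at most 50 mm and 8.59 degrees, less where a joint would pass 70% of its speed; a pose out of reach is approached as far as the arm can. A call with a number of a shift or a turn outside -1 to 1 is refused whole. A call with a gripper value outside its range is refused whole. "hand" is the opening, from -1 (shut) to 1 (fully open), set as the call begins (left out, the last holds). The fingers move at their own pace and stop on an object; the grip force is fixed at half the most. Time passes only in rows, so rows that repeat a pose let the fingers close, or fill a call up. It gives the time, the measured TCP pose, the force and the opening at its end, in the units of the state.
- telemetry.get_obs(): the state, without advancing time (a new reading comes with each control period).
- imaging.get_image(name): name is "scene" or "side" or "wrist"; returns a dict with "pixels" (384x512x3 uint8, red, green, blue), "range_z" (384x512 float32, mm along the optical axis (not along the pixel's ray), 0 where there is no reading), "fx", "fy", "cx", "cy" (pixels), "extrinsics" (4x4, takes a point from world to camera coordinates). Camera axes: x right, y down, z forward; pixel columns grow to the right and rows downward; lengths in mm; the calibration is good to about 2 mm. The wrist camera is an equidistant fisheye: a pixel r from the principal point sees the ray r / f radians off the axis. A picture is of the moment at which its call begins.
- ticket.close_job(): hands the job in, once; it reports no verdict.
The state is a dict: "t": time; "qpos": joint angles; "qvel": joint speeds; "joint_torque": joint torques, N m; "ee_pos": TCP position; "orientation": TCP orientation; "ft_force": force on the tool from outside, world axes, zero at the start; "moment": the same for the moment, N m; "width": finger opening in mm.
Only numpy, scipy, OpenCV 4.12 (cv2) and the standard library are available. Lean on these libraries where they do the work, as an engineer would, in place of code of your own. Each camera call takes 0.05 s, during which the arm holds its last target. There are 200 camera calls.

TASK

One of the dispenser's three look-alike saucer platforms has a tired spring: working from the robot's left to its right, press each platform with the fingertips more than halfway down its 30 mm travel and let it come back up before the next, to feel which one is softest. Then push the orange tag behind the softest platform down flat on its rail, so that the station gets re-sprung, and draw back clear. Leave the other two tags standing, and lift or shift nothing: everything else on the ledge stays where it is.

Things in the scene. Friction and masses are not known exactly. Their poses are not given: they have to be found in the camera images.
- dispenser: Fixed steel saucer dispenser. Its plinth is 150 deep (x) x 520 wide (y) x 45 high; origin at the middle of the plinth's underside, x to the back (away from the robot), y along the row to the robot's left, z up. Yaw within 0.25 rad of the robot's frame. Three sprung stations stand in a row 145 apart; behind them runs a tag rail, 440 wide, its flat top 92 above the ledge and 55 deep (from x = 83 to x = 138).
- seat_left (a point): Centre of the robot's left (+y) station, on the plinth's top, 45 above the ledge. 
- seat_mid (a point): Centre of the middle station, on the plinth's top, 45 above the ledge. 
- seat_right (a point): Centre of the robot's right (-y) station, on the plinth's top, 45 above the ledge. 
- pad_p_top (a point): Centre of the top face of one of three look-alike round grey platforms (100 across, 8 thick, each on a steel coil spring; top 100 above the ledge at rest; it moves with the platform). Four fixed white-capped guide posts stand round it on a circle of 60 mm radius, on the diagonals, tops 111 above the ledge. Any of the three may stand at any station: compare x, y with the seats.
- pad_p (a joint): How far pad_p is pressed down, m: 0 at rest, 0.030 at its stop. Springs up by itself when let go. It begins to move at about 1.5 N; after that the three springs add about 100, 350 and 600 N per m of travel, one each, so that at 15 mm they push back with roughly 3, 7 and 10.5 N.
- pad_q_top (a point): Centre of the top face of one of three look-alike round grey platforms (100 across, 8 thick, each on a steel coil spring; top 100 above the ledge at rest; it moves with the platform). Four fixed white-capped guide posts stand round it on a circle of 60 mm radius, on the diagonals, tops 111 above the ledge. Any of the three may stand at any station: compare x, y with the seats.
- pad_q (a joint): How far pad_q is pressed down, m: 0 at rest, 0.030 at its stop. Springs up by itself when let go. It begins to move at about 1.5 N; after that the three springs add about 100, 350 and 600 N per m of travel, one each, so that at 15 mm they push back with roughly 3, 7 and 10.5 N.
- pad_r_top (a point): Centre of the top face of one of three look-alike round grey platforms (100 across, 8 thick, each on a steel coil spring; top 100 above the ledge at rest; it moves with the platform). Four fixed white-capped guide posts stand round it on a circle of 60 mm radius, on the diagonals, tops 111 above the ledge. Any of the three may stand at any station: compare x, y with the seats.
- pad_r (a joint): How far pad_r is pressed down, m: 0 at rest, 0.030 at its stop. Springs up by itself when let go. It begins to move at about 1.5 N; after that the three springs add about 100, 350 and 600 N per m of travel, one each, so that at 15 mm they push back with roughly 3, 7 and 10.5 N.
- tag_left_tip (a point): Middle of the free edge of an orange tag (plate 40 wide, 4 thick), the tag of the robot's left (+y) station. Its hinge line runs along the row, straight behind the station: 86 behind the station's centre, 94 above the ledge; the free edge is 44 from the hinge. Standing, it leans back, away from the robot, 30 to 36 degrees above level; it folds backwards and down to lie flat on the rail, its upper face then 96 above the ledge. The point moves with the tag.
- tag_left (a joint): Tag's fold angle, rad: 0 to 0.10 standing, 0.628 lying flat. A stiff hinge keeps it where it is left; a push of 2 to 4 N down on its upper face, about halfway between hinge and free edge, folds it; pushed straight down on the free edge itself it may catch on the fingertip and bind, since that edge swings back as it goes down.
- tag_mid_tip (a point): Middle of the free edge of an orange tag (plate 40 wide, 4 thick), the tag of the middle station. Its hinge line runs along the row, straight behind the station: 86 behind the station's centre, 94 above the ledge; the free edge is 44 from the hinge. Standing, it leans back, away from the robot, 30 to 36 degrees above level; it folds backwards and down to lie flat on the rail, its upper face then 96 above the ledge. The point moves with the tag.
- tag_mid (a joint): Tag's fold angle, rad: 0 to 0.10 standing, 0.628 lying flat. A stiff hinge keeps it where it is left; a push of 2 to 4 N down on its upper face, about halfway between hinge and free edge, folds it; pushed straight down on the free edge itself it may catch on the fingertip and bind, since that edge swings back as it goes down.
- tag_right_tip (a point): Middle of the free edge of an orange tag (plate 40 wide, 4 thick), the tag of the robot's right (-y) station. Its hinge line runs along the row, straight behind the station: 86 behind the station's centre, 94 above the ledge; the free edge is 44 from the hinge. Standing, it leans back, away from the robot, 30 to 36 degrees above level; it folds backwards and down to lie flat on the rail, its upper face then 96 above the ledge. The point moves with the tag.
- tag_right (a joint): Tag's fold angle, rad: 0 to 0.10 standing, 0.628 lying flat. A stiff hinge keeps it where it is left; a push of 2 to 4 N down on its upper face, about halfway between hinge and free edge, folds it; pushed straight down on the free edge itself it may catch on the fingertip and bind, since that edge swings back as it goes down.
- molcajete: Bystander, loose: dark grey three-legged stone mortar with its pestle, 196 across, about 170 high with the pestle, 3.2 kg. Sizes in mm. Origin at the middle of its underside.
- basting_bowl: Bystander, loose: shiny aluminium bowl, 150 across, 65 high. Sizes in mm. Origin at the middle of its underside.
- wooden_tongs: Bystander, loose: pair of pale wooden tongs lying flat, about 315 long, 110 wide at the open end, 14 high. Sizes in mm. Origin at the middle of its underside.
- blue_tub: Bystander, loose: blue plastic tub with a clipped lid, 160 x 115, 84 high. Sizes in mm. Origin at the middle of its underside.
- grill_brush: Bystander, loose: grill brush with a wooden handle and steel bristles lying on its bristles, about 330 long, 50 wide, 43 high. Sizes in mm. Origin at the middle of its underside.
- trivet: Bystander, loose: cast-aluminium trivet of two pivoted bars, standing open as a narrow X, 180 long, 28 high. Sizes in mm. Origin at the middle of its underside.
- salt_shaker: Bystander, loose: glass salt shaker with a steel top, 37 across, 70 high, standing loose on the left end of the dispenser's plinth (236 mm left of its middle). Sizes in mm. Origin at the middle of its underside.
- pick_cup: Bystander, loose: little dark wooden cup of toothpicks, 36 across, 66 high with the picks, standing loose on the right end of the dispenser's plinth (236 mm right of its middle). Sizes in mm. Origin at the middle of its underside.

How it is judged:
By the outcome, as a careful person would: the job done as asked, in the order asked, and still so for the second after the job is handed in, with the robot touching nothing.
It also fails if it takes over 51 s, if anything falls off the work surface, if the arm or the gripper's body presses on something with over 40 N, if the wrist force passes 120 N, or if a joint passes its speed limit or range.

## Working session

There is one attempt and no reset: what is moved stays moved. The work goes in short steps, Python scripts to look and compute and a tool call to move; the robot and the scene stay as the last step left them, time stands still between calls to the robot, and variables do not carry over. Pictures are saved under pics/ and viewed, about 8 in all and at most 12, crops included, and the job is handed in when it is done.

Besides the shell and the picture viewer there is one more tool, called after "Call:" as name(argument=value, ...) on one line, values as JSON. jog_arm: Moves the arm, as the interface text tells. Its arguments: {"type":"object","properties":{"travel":{"type":"array"},"dr":{"type":"array"},"hand":{"type":"number"}},"required":["travel","dr"]}

```bash
mkdir -p pics
cat > h.py <<'E'
import numpy as np, cv2
from workcell import telemetry, imaging, ticket
def snap(n,tag):
    d=imaging.get_image(n); np.savez(f'pics/{tag}.npz',**d); cv2.imwrite(f'pics/{tag}.png',d['pixels'][:,:,::-1]); return d
def world(d):
    z=d['range_z']; v,u=np.indices(z.shape)
    P=np.stack([(u-d['cx'])/d['fx']*z,(v-d['cy'])/d['fy']*z,z],-1)
    E=d['extrinsics']; return (P-E[:3,3])@E[:3,:3]
E
python3 - <<'E'
from h import *
a=snap('scene','s1');b=snap('side','d1')
print(telemetry.get_obs())
for d in(a,b):print(d['extrinsics'].round(2),d['fx'],d['cx'])
cv2.imwrite('pics/both.png',np.hstack([a['pixels'],b['pixels']])[:,:,::-1])
E
```

```text
{'t': 0.1, 'qpos': array([-1.18602074e+00,  4.23728988e-01,  1.63060059e+00,  1.18954466e-05,
        1.08857564e+00, -1.90366780e-02]), 'qvel': array([ 0.00131954, -0.00121094, -0.00089267,  0.00023009,  0.00038185,
        0.00017934]), 'joint_torque': array([ 6.18042959e-04, -5.45613420e+01, -2.74325216e+01,  6.45549595e-02,
        1.88900804e-02,  4.21014988e-06]), 'ee_pos': array([ 245.4016683 , -574.27638741,  222.00664864]), 'orientation': array([-2.62116360e+00,  1.73042629e+00,  1.68891354e-03]), 'ft_force': array([ 0.62695939, -0.40265824, -0.52613375]), 'moment': array([ 0.0128783 ,  0.02982982, -0.00491207]), 'width': 87.87225842501132}
[[ 3.20000e-01  9.50000e-01 -1.00000e-02 -2.19280e+02]
 [ 7.80000e-01 -2.70000e-01 -5.70000e-01 -3.71480e+02]
 [-5.40000e-01  1.80000e-01 -8.20000e-01  1.67649e+03]
 [ 0.00000e+00  0.00000e+00  0.00000e+00  1.00000e+00]] 407.26112470554534 258.43210779776115
[[-8.00000e-01 -6.00000e-01 -2.00000e-02  4.63430e+02]
 [-3.30000e-01  4.60000e-01 -8.30000e-01  2.52100e+02]
 [ 5.10000e-01 -6.50000e-01 -5.60000e-01  1.00951e+03]
 [ 0.00000e+00  0.00000e+00  0.00000e+00  1.00000e+00]] 355.31056887541513 258.2986051922391
```

View pics/s1.png

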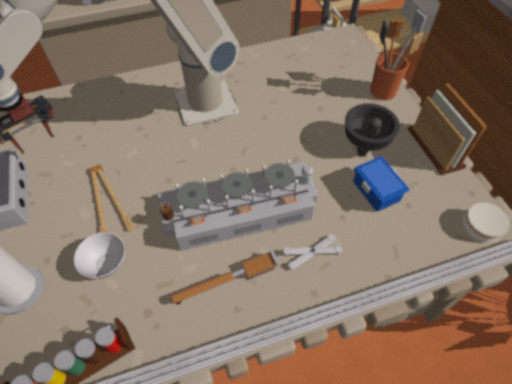

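View pics/d1.png

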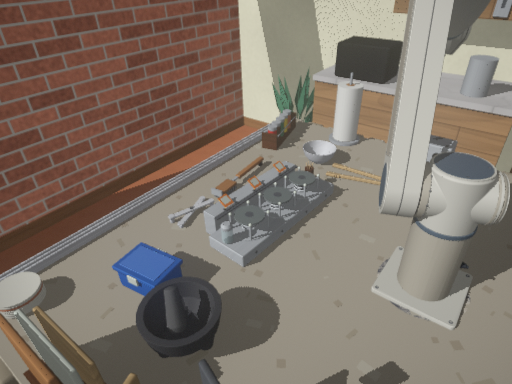

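The scene view shows the dispenser row: platforms at about (193,193), (237,184), (280,175), with orange tags at (197,220), (243,210), (288,201). The side view confirms that all three tags are standing. Next I'll get positions from the depth data.

Run:
```python
from h import *
for tag in('s1','d1'):
    d=dict(np.load(f'pics/{tag}.npz'));W=world(d);px=d['pixels'].astype(int)
    if tag=='s1': L=[(193,193),(237,184),(280,175)]
    else: L=[(302,179),(277,194),(249,214)]
    C=[]
    for u,v in L:
        c=W[v,u]; 
        for _ in range(5):
            m=(np.hypot(W[...,0]-c[0],W[...,1]-c[1])<56)&(abs(W[...,2]-100)<6)&(d['range_z']>0)
            q=W[m]; (x,y),r=cv2.minEnclosingCircle(q[:,:2].astype(np.float32)); c=np.r_[q[:,:2].mean(0),0]
        C.append(c);print(tag,'pad',q.mean(0).round(1),(round(x,1),round(y,1),round(r,1)),len(q))
    print('yaw',np.arctan2(-(C[2]-C[0])[0],(C[2]-C[0])[1]))
    o=(px[...,0]>170)&(px[...,0]-px[...,2]>70)&(W[...,2]>85)&(W[...,2]<135)&(abs(W[...,0]-C[1][0]-90)<80)&(abs(W[...,1]-C[1][1])<260)
    n,lab,st,ce=cv2.connectedComponentsWithStats(o.astype(np.uint8))
    for i in range(1,n):
        if st[i,4]>10: print('tag',ce[i].round(),st[i,4],W[lab==i].mean(0).round(1),W[lab==i].min(0).round(),W[lab==i].max(0).round())
    # white caps
    m=(abs(W[...,2]-111)<4)&(px.min(-1)>190)&(np.hypot(W[...,0]-C[1][0],W[...,1]-C[1][1])<260)
    n,lab,st,ce=cv2.connectedComponentsWithStats(m.astype(np.uint8))
    for i in range(1,n): print('cap',W[lab==i].mean(0).round(),st[i,4])
```

```text
s1 pad [ 504.9 -160.9   98. ] (505.2, -162.2, 53.2) 616
s1 pad [513.6 -16.3  98. ] (514.8, -17.8, 53.4) 594
s1 pad [522.8 128.6  98. ] (521.1, 128.3, 51.6) 569
yaw -0.06185627195503883
tag [291. 201.] 19 [641.  122.2 114.7] [637. 106. 109.] [645. 139. 119.]
tag [245. 211.] 14 [630.8 -21.9 117.9] [627. -35. 114.] [634.  -8. 122.]
tag [199. 222.] 15 [ 622.  -164.5  115.9] [ 618. -177.  112.] [ 625. -152.  119.]
d1 pad [ 496.4 -155.3  100.1] (495.0, -156.9, 55.0) 317
d1 pad [506.5 -10.5 100. ] (511.0, -12.6, 53.2) 395
d1 pad [515.2 133.3 100. ] (516.4, 130.2, 51.2) 492
yaw -0.06474217701872134
tag [251. 184.] 11 [614.2  -3.  105.4] [598. -14.  93.] [627.   2. 119.]
tag [222. 203.] 11 [624.4 141.9 104. ] [610. 131.  91.] [638. 146. 116.]
cap [ 453. -191.  107.] 1
cap [547. -56. 108.] 1
cap [ 459. -107.  110.] 1
cap [462. -48. 111.] 1
cap [553.  31. 111.] 1
cap [559.  89. 108.] 1
cap [466.  37. 109.] 1
cap [472.  96. 110.] 1
cap [478. 180. 109.] 1
cap [535. 236. 109.] 2
```

Estimated platform centres, averaging the two cameras: left (519,131), mid (510,-13), right (501,-157), yaw about -0.063. I'm shutting the gripper and moving over the left platform, with the jaw axis along the row.

Call:
jog_arm(travel=[[0.035, 0.085, 0], [0.07, 0.17, 0], [0.105, 0.26, 0], [0.14, 0.35, 0], [0.175, 0.44, 0], [0.21, 0.53, 0], [0.245, 0.62, 0], [0.28, 0.71, 0], [0.31, 0.79, 0], [0.34, 0.85, 0]], dr=[[0, 0, -0.03], [0, 0, -0.06], [0, 0, -0.09], [0, 0, -0.12], [0, 0, -0.15], [0, 0, -0.18], [0, 0, -0.21], [0, 0, -0.24], [0, 0, -0.27], [0, 0, -0.295]], hand=-1)

```text
t: 1.1
ee_pos: [381.3, -232.3, 221.8]
orientation: [-2.152, 2.287, 0.003]
ft_force: [-0.8, -0.3, -0.6]
width: 11.4
```

Call:
jog_arm(travel=[[0.035, 0.095, 0], [0.075, 0.2, 0], [0.115, 0.31, 0], [0.155, 0.42, -0.02], [0.2, 0.53, -0.06], [0.24, 0.64, -0.1], [0.28, 0.75, -0.14], [0.32, 0.85, -0.19], [0.344, 0.908, -0.23], [0.344, 0.908, -0.23]], dr=[[0, 0, 0], [0, 0, 0], [0, 0, 0], [0, 0, 0], [0, 0, 0], [0, 0, 0], [0, 0, 0], [0, 0, 0], [0, 0, 0], [0, 0, 0]])

```text
t: 2.1
ee_pos: [518.5, 133.4, 127.6]
orientation: [2.156, -2.283, -0.005]
ft_force: [0.6, -1.0, 0.5]
width: 0.2
```

Run:
```python
from h import *
from scipy.spatial.transform import Rotation as R
b=snap('side','d2');a=snap('scene','s2');o=telemetry.get_obs();print(o['t'],o['ee_pos'],o['ft_force'],o['width'],o['qpos']);print(R.from_rotvec(o['orientation']).as_matrix().round(3))
c=lambda i,u,v:cv2.resize(i[v:v+100,u:u+130],None,fx=3,fy=3,interpolation=cv2.INTER_CUBIC)
cv2.imwrite('pics/c2.png',np.hstack([c(b['pixels'],190,150),c(a['pixels'],215,130)])[:,:,::-1])
```

```text
2.2 [518.16539272 130.96072008 129.22668618] [-0.49306368  0.53837312  0.01614414] 0.7544235225055407 [0.2242513  0.42488704 1.89369387 0.00243466 0.82505551 1.8527295 ]
[[-0.059 -0.998 -0.002]
 [-0.998  0.059  0.001]
 [-0.001  0.002 -1.   ]]
```

View pics/c2.png

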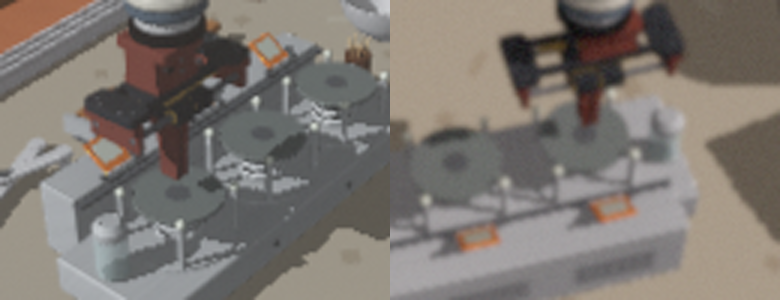

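Both views show the fingertips over the centre of the left platform (crop about (180,180) side, (588,125) scene), clear of the posts. I'll press it about 20 mm.

Call:
jog_arm(travel=[[0, 0, -0.025], [0, 0, -0.05], [0, 0, -0.07], [0, 0, -0.085], [0, 0, -0.1], [0, 0, -0.11], [0, 0, -0.117], [0, 0, -0.123], [0, 0, -0.123], [0, 0, -0.123]], dr=[[0, 0, 0], [0, 0, 0], [0, 0, 0], [0, 0, 0], [0, 0, 0], [0, 0, 0], [0, 0, 0], [0, 0, 0], [0, 0, 0], [0, 0, 0]])

```text
t: 3.2
ee_pos: [517.9, 130.0, 80.6]
orientation: [2.153, -2.285, -0.004]
ft_force: [-4.0, -5.4, 13.5]
width: 0.2
```

```bash
cat > f.py <<'E'
from h import *
import sys
for k in range(3):
    imaging.get_image('wrist'); o=telemetry.get_obs(); print(round(o['t'],2),o['ee_pos'].round(1),o['ft_force'].round(2))
d=snap('side',sys.argv[1])
E
python3 f.py p1
```

```text
3.25 [517.8 130.   80.7] [-3.77 -5.27 13.18]
3.3 [517.9 130.   80.7] [-3.31 -5.32 13.78]
3.35 [517.8 130.   80.7] [-3.17 -4.68 13.68]
```

About 13.5 N at 19 mm, so this is the stiffest spring. I'll let it rise and move over the middle platform.

Call:
jog_arm(travel=[[0, 0, 0.03], [0, 0, 0.07], [0, 0, 0.11], [0, 0, 0.125], [0, 0, 0.125], [-0.003, -0.06, 0.125], [-0.008, -0.15, 0.125], [-0.014, -0.25, 0.125], [-0.019, -0.33, 0.125], [-0.021, -0.36, 0.125]], dr=[[0, 0, 0], [0, 0, 0], [0, 0, 0], [0, 0, 0], [0, 0, 0], [0, 0, 0], [0, 0, 0], [0, 0, 0], [0, 0, 0], [0, 0, 0]])

```text
t: 4.4
ee_pos: [508.5, -16.2, 129.7]
orientation: [2.149, -2.287, -0.005]
ft_force: [0.1, 0.0, 1.2]
width: 0.4
```

```bash
python3 f.py m0
python3 - <<'E'
from h import *
d=dict(np.load('pics/m0.npz'));W=world(d)
m=(np.hypot(W[...,0]-516,W[...,1]-133)<40)&(W[...,2]>50);print(np.percentile(W[m][:,2],[10,50,90]),m.sum())
E
```

```text
4.45 [508.7 -16.4 129.8] [ 0.22 -1.01 -0.81]
4.5 [509.  -15.1 130. ] [-0.14  0.15  0.52]
4.55 [509.2 -14.1 130.2] [-0.38  0.41  0.35]
[ 55.58847758  99.67409574 101.64959664] 372
```

The left platform is back at 100. Now the middle one.

Call:
jog_arm(travel=[[0, 0, -0.025], [0, 0, -0.05], [0, 0, -0.07], [0, 0, -0.085], [0, 0, -0.1], [0, 0, -0.11], [0, 0, -0.118], [0, 0, -0.125], [0, 0, -0.125], [0, 0, -0.125]], dr=[[0, 0, 0], [0, 0, 0], [0, 0, 0], [0, 0, 0], [0, 0, 0], [0, 0, 0], [0, 0, 0], [0, 0, 0], [0, 0, 0], [0, 0, 0]])

```text
t: 5.6
ee_pos: [509.0, -12.9, 80.4]
orientation: [2.152, -2.286, -0.006]
ft_force: [-3.2, 4.4, 8.4]
width: 0.8
```

```bash
python3 f.py p2
```

```text
5.65 [509.  -12.9  80.4] [-2.31  3.65  8.73]
5.7 [509.  -12.9  80.4] [-3.45  4.07  8.48]
5.75 [509.  -12.9  80.5] [-3.27  3.71  9.72]
```

Call:
jog_arm(travel=[[0, 0, 0.03], [0, 0, 0.07], [0, 0, 0.11], [0, 0, 0.125], [0, 0, 0.125], [-0.003, -0.06, 0.125], [-0.008, -0.15, 0.125], [-0.014, -0.25, 0.125], [-0.019, -0.33, 0.125], [-0.021, -0.36, 0.125]], dr=[[0, 0, 0], [0, 0, 0], [0, 0, 0], [0, 0, 0], [0, 0, 0], [0, 0, 0], [0, 0, 0], [0, 0, 0], [0, 0, 0], [0, 0, 0]])

```text
t: 6.8
ee_pos: [500.0, -159.1, 129.6]
orientation: [2.149, -2.288, -0.007]
ft_force: [-0.7, -0.2, 1.1]
width: 0.5
```

```bash
python3 f.py m1
python3 - <<'E'
from h import *
d=dict(np.load('pics/m1.npz'));W=world(d)
m=(np.hypot(W[...,0]-507,W[...,1]+11)<40)&(W[...,2]>50);print(np.percentile(W[m][:,2],[10,50,90]),m.sum())
E
```

```text
6.85 [ 500.1 -159.4  129.6] [ 1.45 -1.21  0.22]
6.9 [ 500.1 -157.9  129.7] [ 0.39  0.91 -0.52]
6.95 [ 500.1 -156.8  129.8] [-1.07  0.11  0.25]
[ 53.79976276  99.53971682 101.5451772 ] 312
```

The middle gave about 8.7 N (the 350 N/m spring) and is back up. Now the right one.

Call:
jog_arm(travel=[[0, 0, -0.025], [0, 0, -0.05], [0, 0, -0.07], [0, 0, -0.085], [0, 0, -0.1], [0, 0, -0.11], [0, 0, -0.118], [0, 0, -0.125], [0, 0, -0.125], [0, 0, -0.125]], dr=[[0, 0, 0], [0, 0, 0], [0, 0, 0], [0, 0, 0], [0, 0, 0], [0, 0, 0], [0, 0, 0], [0, 0, 0], [0, 0, 0], [0, 0, 0]])

```text
t: 8.0
ee_pos: [500.2, -156.2, 80.0]
orientation: [2.151, -2.286, -0.008]
ft_force: [-0.2, 2.1, 2.4]
width: 0.3
```

```bash
python3 f.py p3
```

```text
8.05 [ 500.2 -156.2   80.1] [-1.66  1.47  3.33]
8.1 [ 500.3 -156.2   80.1] [-0.94  1.88  2.74]
8.15 [ 500.2 -156.2   80.1] [-0.37  1.99  2.67]
```

The right gave about 2.8 N at 20 mm, so it is the softest. I'll lift, then go above the right tag, about 101 behind the seat.

Call:
jog_arm(travel=[[0, 0, 0.03], [0, 0, 0.07], [0, 0, 0.12], [0, 0, 0.17], [0, 0, 0.185], [0.05, -0.003, 0.185], [0.12, -0.008, 0.185], [0.2, -0.013, 0.185], [0.24, -0.016, 0.185], [0.255, -0.017, 0.185]], dr=[[0, 0, 0], [0, 0, 0], [0, 0, 0], [0, 0, 0], [0, 0, 0], [0, 0, 0], [0, 0, 0], [0, 0, 0], [0, 0, 0], [0, 0, 0]])

```text
t: 9.2
ee_pos: [603.6, -163.2, 153.7]
orientation: [2.152, -2.286, -0.007]
ft_force: [-1.0, -0.8, 0.8]
width: 0.7
```

```bash
python3 f.py m2
python3 - <<'E'
from h import *
d=dict(np.load('pics/m2.npz'));W=world(d)
m=(np.hypot(W[...,0]-498,W[...,1]+156)<40)&(W[...,2]>50);print(np.percentile(W[m][:,2],[10,50,90]),m.sum())
a=snap('scene','s3')
c=lambda i,u,v:cv2.resize(i[v:v+100,u:u+130],None,fx=3,fy=3,interpolation=cv2.INTER_CUBIC)
cv2.imwrite('pics/c3.png',np.hstack([c(d['pixels'],210,120),c(a['pixels'],140,150)])[:,:,::-1])
E
```

```text
9.25 [ 603.4 -163.2  153.7] [1.96 0.18 0.17]
9.3 [ 602.2 -163.   153.6] [-0.02  0.49  0.15]
9.35 [ 601.4 -162.9  153.5] [ 0.09 -1.64 -0.21]
[ 53.83727511 100.45135366 482.75906283] 353
```

View pics/c3.png

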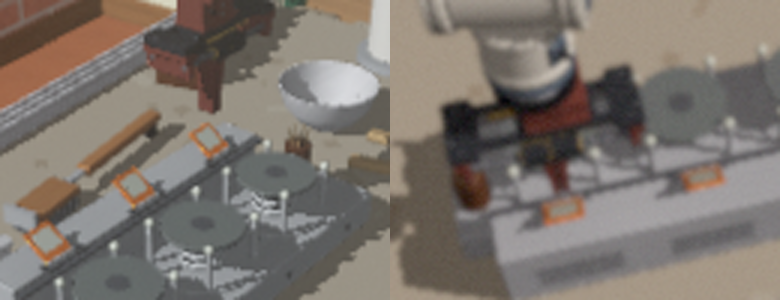

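The right platform is back up. The fingertips (side crop (205,110)) hang just over the right tag (210,140) and are centred on it sideways in the scene crop. I'll press down to the rail level.

Call:
jog_arm(travel=[[0, 0, -0.025], [0, 0, -0.05], [0, 0, -0.07], [0, 0, -0.085], [0, 0, -0.1], [0, 0, -0.112], [0, 0, -0.124], [0, 0, -0.134], [0, 0, -0.142], [0, 0, -0.146]], dr=[[0, 0, 0], [0, 0, 0], [0, 0, 0], [0, 0, 0], [0, 0, 0], [0, 0, 0], [0, 0, 0], [0, 0, 0], [0, 0, 0], [0, 0, 0]])

```text
t: 10.45
ee_pos: [601.6, -163.0, 96.1]
orientation: [2.151, -2.286, -0.008]
ft_force: [-3.1, 1.2, 18.4]
width: 0.4
```

```bash
python3 f.py p4
```

```text
10.5 [ 601.5 -163.    96.3] [-1.17  1.24  7.27]
10.55 [ 601.5 -163.    96.3] [-0.89  1.14  7.3 ]
10.6 [ 601.5 -163.    96.3] [-0.73 -0.01  8.49]
```

The fingertips stop at z = 96.3 with about 7 N, which matches a flat tag on the rail. I'll draw straight up, then back toward the robot and clear.

Call:
jog_arm(travel=[[0, 0, 0.02], [0, 0, 0.06], [0, 0, 0.12], [0, 0, 0.2], [0, 0, 0.27], [-0.05, 0, 0.32], [-0.13, -0.03, 0.34], [-0.22, -0.08, 0.35], [-0.3, -0.14, 0.35], [-0.35, -0.18, 0.35]], dr=[[0, 0, 0], [0, 0, 0], [0, 0, 0], [0, 0, 0], [0, 0, 0], [0, 0, 0], [0, 0, 0], [0, 0, 0], [0, 0, 0], [0, 0, 0]])

```text
t: 11.65
ee_pos: [459.4, -235.7, 237.5]
orientation: [2.151, -2.286, -0.007]
ft_force: [-0.5, -1.3, 0.5]
width: 0.4
```

Call:
jog_arm(travel=[[-0.03, -0.06, 0], [-0.06, -0.15, 0], [-0.09, -0.24, 0], [-0.12, -0.33, 0], [-0.12, -0.42, 0], [-0.12, -0.48, 0], [-0.12, -0.5, 0], [-0.12, -0.5, 0], [-0.12, -0.5, 0], [-0.12, -0.5, 0]], dr=[[0, 0, 0], [0, 0, 0], [0, 0, 0], [0, 0, 0], [0, 0, 0], [0, 0, 0], [0, 0, 0], [0, 0, 0], [0, 0, 0], [0, 0, 0]])

```text
t: 12.65
ee_pos: [411.4, -434.4, 237.7]
orientation: [2.152, -2.285, -0.008]
ft_force: [0.1, 0.1, 0.9]
width: 0.4
```

```bash
python3 f.py e1
python3 - <<'E'
from h import *
d=dict(np.load('pics/e1.npz'));a=snap('scene','s4')
for t,e in(('s1',a),('d1',d)):
    s=dict(np.load(f'pics/{t}.npz'));W0=world(s);W=world(e)
    for n,(x,y) in dict(L=(637,122),M=(628,-22),R=(618,-164)).items():
        for q in(W0,W):
            m=(np.hypot(q[...,0]-x,q[...,1]-y)<15)&(q[...,2]>60);print(t,n,np.percentile(q[m][:,2],[10,50,95]).round(1))
c=lambda i,u,v:cv2.resize(i[v:v+150,u:u+195],None,fx=2,fy=2,interpolation=cv2.INTER_CUBIC)
cv2.imwrite('pics/c4.png',np.hstack([c(d['pixels'],170,110),c(a['pixels'],140,140)])[:,:,::-1])
E
```

```text
12.7 [ 411.5 -434.5  237.7] [ 0.18  0.3  -0.53]
12.75 [ 411.6 -434.6  237.7] [-0.4   0.19  0.71]
12.8 [ 411.6 -434.8  237.7] [-0.26  0.36 -0.72]
s1 L [ 87.2  91.8 116.3]
s1 L [ 87.6  93.4 117.2]
s1 M [ 87.1  91.2 120. ]
s1 M [ 87.8  91.8 117.8]
s1 R [ 88.7  92.  117.6]
s1 R [90.7 93.5 97.1]
d1 L [ 91.1 113.7 119.2]
d1 L [ 93.  114.9 117.5]
d1 M [ 91.  115.7 121.5]
d1 M [ 91.3 116.3 121.2]
d1 R [ 91.9 113.  120.2]
d1 R [94.2 96.  97.7]
```

View pics/c4.png

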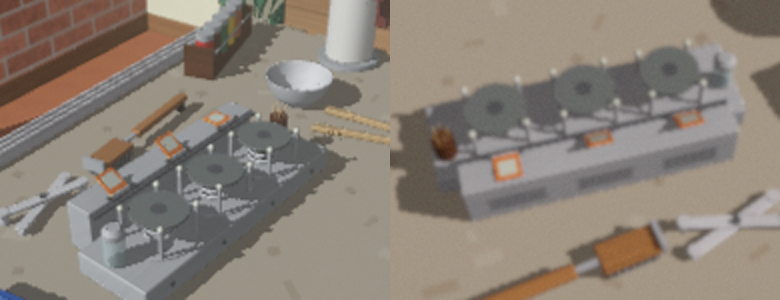

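View pics/s4.png

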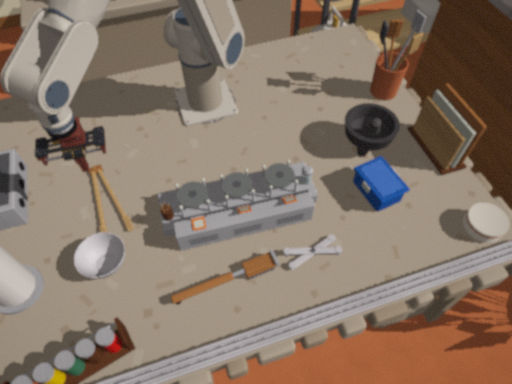

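The right tag lies flat (scene (198,223)), and the other two still stand. All bystanders are at the same pixels as before, and the arm is clear.

```bash
python3 -c "
from workcell import ticket;print(ticket.close_job())"
```

```text
the job is handed in; nothing more can be done
None
```

The right platform is the softest, and the orange tag behind it now lies flat on its rail. I handed the job in at about 12.8 s with the arm drawn back clear.

| Platform (in order pressed) | Travel | Push back |
|---|---|---|
| Left | about 19 mm | about 13.5 N |
| Middle | about 20 mm | about 8.7 N |
| Right | about 20 mm | about 2.8 N |

- **Platforms:** depth readings showed each platform back at about 100 mm before I went on to the next press or to the tag.
- **Right tag:** the fingertips stopped at 96.3 mm. Afterwards both cameras measured its top at about 97 mm, down from about 118–120 mm.
- **Other tags:** the left and middle tags still stand, at about 117–121 mm.
- **Everything else:** I saw no bystander shifted in the before and after pictures. I compared them by eye only and took no measurements. The tool reads no contact force.
- **Disagreement:** the two cameras' platform positions differed by about 6–9 mm. I used their average, and the presses landed clear of the posts.

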